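# Post the empty tin through the bin's flap

## Task

Clear the opened, empty tin off the kitchen counter: push it, held in the gripper, down through the sprung flap in the top of the white metal bin, so that it ends up inside and the flap swings shut behind it. Leave the sealed tin of the same size standing where it is.

Things in the scene. Friction and masses are not known exactly. Their poses are not given: they have to be found in the camera images.
- tin: Opened, empty tin: steel cylinder with a paper band 52 mm across, 100 mm tall, 2.5 mm wall, about 60 g, upright, open mouth up. Origin: centre of its underside, z up. It stands in a rough row along y with a sealed tin, a wide, low metal dish (72 across, 40 tall) and a glass jar (80 tall), in any order, centres 68 mm or more apart in y: most finger room when closing along x.
- bin_mouth (a point): Centre of the flap opening in the white bin's flat top, 190 mm over the counter; x along its long side (160 mm), y its short side (85), z up. Fixed bin, 260 x 180 (x, y), 180 deep, wider than the opening, left or right of the tins, yaw up to 15 degrees. Fingers fit beside the tin along x and may follow it 45 mm down; with its rim 10 mm or more below the top it falls free when released.
- flap (a joint): Angle of the grey flap that fills the opening, flush with the top: 0 shut, growing as it swings down into the bin about its long side at y = +42 mm of bin_mouth, stop at 1.45 rad. 80 mm from hinge to free edge, 4 mm thick. A spring shuts it: about 1.5 N at the free edge starts it, 3 N holds it wide open; an empty tin set down on it does not sink through.
- sealed_tin: Full, sealed steel tin with the same paper band, 52 mm across and 100 mm tall like the empty one but with a closed flat lid and pull ring; about 240 g, loose, upright. Origin: centre of its underside, z up.

How it is judged:
On the way:
1. the tin, still touched by the gripper, is pushed with its foot or more below the bin's top in the opening, with the flap open more than 0.5 rad (value of joint flap above 0.5 rad and contact force between the fingers and tin above 0.3 N and z of tin in the frame of bin_mouth below -0.01 m and horizontal distance between tin and bin_mouth below 0.1 m), for 0.1 s.
At the end, for the whole second after the job is handed in: The empty tin lies at rest inside the bin (the centre of its underside within the bin's walls and more than 70 mm below the bin's top), the flap is shut to within 0.15 rad, and the sealed tin stands upright (within 0.2 rad) within 40 mm of where it started (z of tin in the frame of bin_mouth below -0.07 m and x of tin in the frame of bin_mouth between -0.13 and 0.13 m and y of tin in the frame of bin_mouth between -0.09 and 0.09 m and value of joint flap below 0.15 rad and linear speed of tin below 0.1 m/s and angle between sealed_tin's own z axis and vertical below 0.2 rad and distance of sealed_tin from where it was at the start of the episode below 0.04 m); the robot touches nothing.
It fails at once if the sealed tin is moved more than 40 mm or tipped more than 0.5 rad (distance of sealed_tin from where it was at the start of the episode above 0.04 m or angle between sealed_tin's own z axis and vertical above 0.5 rad).
It also fails if it takes over 40 s, if anything falls off the work surface, if the arm or the gripper's body presses on something with over 40 N, if the wrist force passes 120 N, or if a joint passes its speed limit or range.

## Robot

A 6-joint arm with a two-finger parallel gripper is mounted at the origin on the work surface. World frame = base frame: x ahead of the robot, y to its left, z up, the work surface at z = 0. Lengths are in m, angles in rad, forces in N, time in s.
With the tool pointing down it reaches from about 0.25 to 0.725 m from the base axis. Payload 4 kg.
Tool frame: the origin (TCP) lies midway between the tips of the shut fingers; the grasp point (between the pads) lies 19 mm behind it; z points along the fingers, y is the line along which they close (so a half turn about z gives the same grasp; the last joint's range is limited). The gripper opens to 85 mm and grips with 20 to 120 N. Pads are 22 mm wide; open, the fingers measure 114 mm over their backs; the gripper's body (76 mm by 85 mm) begins 54 mm behind the grasp point. The pads swing forward as they close: fully open they stand 13 mm farther back than shut.
Start: joints at [1.186, 0.241, 0.005, 1.335, 0, 1.571], TCP at [0.188, 0.463, 0.231] pointing down, gripper open.
Joint ranges: [-2.72, 2.72], [-1.05, 1.87], [-1.09, 1.28], [-1.99, 2.15], [-1.42, 1.44], [-3.14, 3.14]. Speed limits (rad/s): [2.79, 2.79, 3.14, 3.14, 3.14, 3.14].

## Interface

Orientations are given as a rotation vector (axis times angle).
In Python, from plant import env, snapshot, calibration, order, find_in, regions_of, pinpoint gives the robot as it stands. The module is installed in compiled form; this text tells all that it offers.
- The arm moves only by the tool play_rows, never from a script. Its argument "series" is a list of rows, each a list of 7 numbers: the shift along the tool's x, y, z in mm, then the turn, a rotation vector about the tool's x, y, z in degrees, then the gripper's target within -1 to 1 (shut at 1, half-way at 0, fully open at -1). In form: [[dx, dy, dz, ax, ay, az, hand], ...]. A call has 1 to 5 rows; each row is the pose to reach, as a shift and turn from the pose commanded when the call began, along the tool's axes at that moment; what a row does not reach only later rows make up. A row lasts 1/10 s, in which the tool goes at most 50 mm and 8.59 degrees, less where a joint would pass 70% of its speed; a pose out of reach is approached as far as the arm can. A call with a gripper value outside its range is refused whole. The fingers move at their own pace and stop on an object; "squeeze" is the grip in N (left out, the last holds). Time passes only in rows, so rows that repeat a pose let the fingers close. It gives the time, the measured TCP pose, the force, the opening and the grip force at its end, in the units of the state.
- env.sense(): the state, without advancing time (a new reading comes with each control period).
- snapshot(name): name is "scene" or "top" or "wrist"; returns the picture (420x560x3 uint8, red, green, blue); there is no depth.
- calibration(name): a dict with "intrinsics" (3x3 intrinsics, pixels), "R" (3x3) and "t" (3): a world point X has camera coordinates R X + t. Camera axes: x right, y down, z forward; pixel columns grow to the right and rows downward; lengths in m; the calibration is good to about 2 mm. A picture is of the moment at which its call begins: read the wrist's pose just before it. calibration takes no time and is no camera call; for the wrist camera it gives the pose at the moment of the call.
- order.close_job(): hands the job in; it is judged then, once.
Trained networks look in the newest picture that a camera, given by its name, has taken for a name from the list of things; names that differ only in an ending like _2 or _b are one class to them, and where a whole thing is asked for, a point or a joint stands for the part that bears it (a point fixed in the world has none). Each returns a list of dicts, best first, with "confidence" (0 to 1); they miss things now and then, are a little off and sometimes report something else, mostly with a low value. They report only what shows in the picture. A call takes as long as a camera call.
- find_in(query, camera): "rect" ([left, top, right, bottom] in pixels, round what is visible of it).
- regions_of(query, camera): "region" (420x560 bool, what is visible of it) and "rect" ([left, top, right, bottom] in pixels, round what is visible of it).
- pinpoint(query, camera): "point" ([column, row] in pixels: a listed point, or the origin of a listed thing).
The state is a dict: "time_s": time; "q": joint angles; "qvel": joint speeds; "joint_torque": joint torques, N m; "eef_pos": TCP position; "eef_rot": TCP orientation; "force": force on the tool from outside, world axes, zero at the start; "torque": the same for the moment, N m; "gripper_width": finger opening in m; "gripper_force": force on a finger pad.
Only numpy, scipy, OpenCV 4.12 (cv2) and the standard library are available. Lean on these libraries where they do the work, as an engineer would, in place of code of your own. Each camera call takes 0.05 s, during which the arm holds its last target. There are 200 camera calls.

## Working session

There is one attempt and no reset: what is moved stays moved. The work goes in short steps, Python scripts to look and compute and a tool call to move; the robot and the scene stay as the last step left them, time stands still between calls to the robot, and variables do not carry over. Pictures are saved under pics/ and viewed, at most 10 in all, crops included, and the job is handed in when it is done.

Besides the shell and the picture viewer there is one more tool, called after ">>>" as name([rows], argument=value, ...), one row to a line, values as JSON. play_rows: Moves the arm, as the interface text tells. Its arguments: {"type":"object","properties":{"series":{"type":"array"},"squeeze":{"type":"number"}},"required":["series"]}

```bash
mkdir -p pics; cat > h.py <<'E'
import numpy as np, cv2
from plant import env, snapshot, calibration, order, find_in, regions_of, pinpoint
from scipy.spatial.transform import Rotation as R
def save(n,im): cv2.imwrite('pics/'+n,cv2.cvtColor(im,cv2.COLOR_RGB2BGR))
def ray(c,px,z):
    K,Rc,t=[np.array(c[k]) for k in('intrinsics','R','t')]
    d=Rc.T@np.linalg.inv(K)@np.array([px[0],px[1],1.]); o=-Rc.T@t
    return o+d*(z-o[2])/d[2]
E
python3 - <<'E'
from h import *
np.set_printoptions(precision=3,suppress=True)
ims=[]
for n in('scene','top'):
    im=snapshot(n); ims.append(im); c=calibration(n)
    print(n,-np.array(c['R']).T@np.array(c['t']))
    for q,z in(('tin',0),('sealed_tin',0),('bin_mouth',.19)):
        for r in pinpoint(q,n)[:3]: print(q,'pt',np.array(r['point']),round(r['confidence'],2),ray(c,r['point'],z))
        if q!='bin_mouth':
            for r in find_in(q,n)[:3]: print(q,'rect',np.array(r['rect']),round(r['confidence'],2))
    for r in find_in('flap',n)[:2]: print('flap',r)
save('s.png',ims[0]);save('t.png',ims[1])
s=env.sense();print(s['time_s'],s['eef_pos'],R.from_rotvec(s['eef_rot']).as_matrix())
E
```

```text
scene [1.123 0.079 0.92 ]
tin pt [290.7 238.6] 0.93 [0.554 0.044 0.   ]
tin pt [327.1 226.3] 0.2 [0.513 0.127 0.   ]
tin rect [278.4 203.2 300.2 244.4] 0.83
sealed_tin pt [325.4 225. ] 0.75 [0.51  0.123 0.   ]
sealed_tin rect [317.2 193.  340.2 238.3] 0.91
bin_mouth pt [124.4 158.1] 0.66 [ 0.501 -0.316  0.19 ]
flap {'rect': [107.2, 135.2, 149.2, 191.7], 'confidence': 0.78}
top [0.455 0.004 1.123]
tin pt [277.3 203.2] 0.79 [0.558 0.041 0.   ]
tin rect [267.4 190.2 288.6 217.3] 0.59
sealed_tin pt [248.6 220.4] 0.69 [0.507 0.121 0.   ]
sealed_tin rect [237.  211.2 257.6 232.9] 0.56
bin_mouth pt [421.6 216.4] 0.56 [ 0.515 -0.304  0.19 ]
flap {'rect': [401.3, 187.7, 444.1, 254.1], 'confidence': 0.79}
0.7 [0.188 0.463 0.231] [[-0.927  0.375 -0.   ]
 [ 0.375  0.927  0.   ]
 [ 0.     0.    -1.   ]]
```

View pics/s.png

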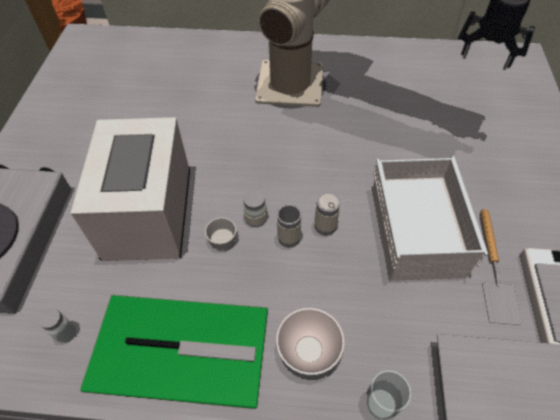

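View pics/t.png

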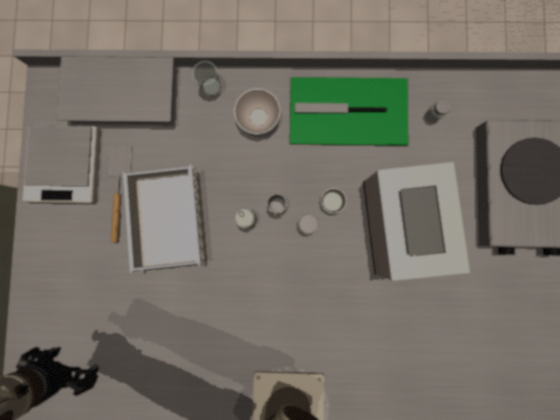

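The scene shows the dark open tin at about (289,225), in the top view (277,205). The ringed sealed tin is at (326,213), top view (245,218). The bin flap is at (127,160), top view (422,218), and its long side runs roughly along world x. The network detections agree with this. I'll start moving toward the tin.

>>> play_rows([
  [-499,-251,0,0,0,68,-1],
  [-499,-251,0,0,0,68,-1],
  [-499,-251,0,0,0,68,-1],
  [-499,-251,0,0,0,68,-1],
  [-499,-251,0,0,0,68,-1],
], squeeze=40)

```text
time_s: 1.2
eef_pos: [0.3535, 0.274, 0.2316]
eef_rot: [1.696, 2.644, 0.001]
force: [0.5, 1.4, 0.6]
gripper_width: 0.0855
gripper_force: 0.0
```

```bash
cat >> h.py <<'E'
def go(p,yaw):
    "tool shift mm / turn deg to TCP p, tool y at world angle yaw deg, pointing down"
    s=env.sense(); M=R.from_rotvec(s['eef_rot']).as_matrix(); a=np.radians(yaw)
    y=np.array([np.cos(a),np.sin(a),0]); z=np.array([0,0,-1.]); T=np.c_[np.cross(y,z),y,z]
    return (M.T@(np.array(p)-s['eef_pos'])*1e3).round(1), np.degrees(R.from_matrix(M.T@T).as_rotvec()).round(1)
E
python3 - <<'E'
from h import *
np.set_printoptions(precision=3,suppress=True)
snapshot('top'); c=calibration('top')
for q in('flap',):
    r=regions_of(q,'top')[0]; m=r['region'].astype(np.uint8)
    cn=max(cv2.findContours(m,0,2)[0],key=cv2.contourArea)
    b=cv2.boxPoints(cv2.minAreaRect(cn)); P=np.array([ray(c,p,.19) for p in b]); print(r['confidence'],P,P.mean(0))
    e=np.diff(np.r_[P,P[:1]],axis=0); print(np.linalg.norm(e,axis=1),np.degrees(np.arctan2(e[:,1],e[:,0])))
print(env.sense()['eef_pos'],env.sense()['time_s'],go([.556,.043,.22],0))
E
```

```text
0.66 [[ 0.577 -0.254  0.19 ]
 [ 0.59  -0.338  0.19 ]
 [ 0.435 -0.358  0.19 ]
 [ 0.421 -0.275  0.19 ]] [ 0.506 -0.306  0.19 ]
[0.085 0.157 0.084 0.157] [ -80.666 -172.69    99.464    7.788]
[0.356 0.271 0.232] 1.3 (array([-290.4,   88.3,   12.1]), array([ 0.1,  0.1, 24.3]))
```

>>> play_rows([
  [-290,88,10,0,0,24,-1],
  [-290,88,10,0,0,24,-1],
  [-290,88,10,0,0,24,-1],
  [-290,88,10,0,0,24,-1],
  [-290,88,10,0,0,24,-1],
])

```text
time_s: 1.8
eef_pos: [0.5203, 0.0887, 0.2232]
eef_rot: [-2.2, -2.242, -0.001]
force: [1.0, 1.4, -0.3]
gripper_width: 0.0852
gripper_force: 0.0
```

```bash
python3 - <<'E'
from h import *
np.set_printoptions(precision=3,suppress=True)
snapshot('top');snapshot('top')
c=calibration('wrist');im=snapshot('wrist');save('w.png',im)
for q in('tin','sealed_tin'):
    for r in pinpoint(q,'wrist')[:3]: print(q,r['point'],round(r['confidence'],2),ray(c,r['point'],0))
    for r in find_in(q,'wrist')[:2]: print(q,r)
print(-c['R'].T@c['t'],env.sense()['eef_pos'],env.sense()['time_s'],go([.556,.043,.22],0))
E
```

```text
tin [303.7, 216.1] 0.89 [0.55  0.038 0.   ]
tin {'rect': [281.5, 195.2, 339.6, 273.7], 'confidence': 0.86}
sealed_tin [271.6, 141.9] 0.8 [0.511 0.125 0.   ]
sealed_tin {'rect': [238.4, 117.8, 298.2, 186.1], 'confidence': 0.73}
[0.521 0.16  0.364] [0.518 0.091 0.223] 2.15 (array([-48.4,  36.6,   3.1]), array([-0. , -0. ,  1.1]))
```

View pics/w.png

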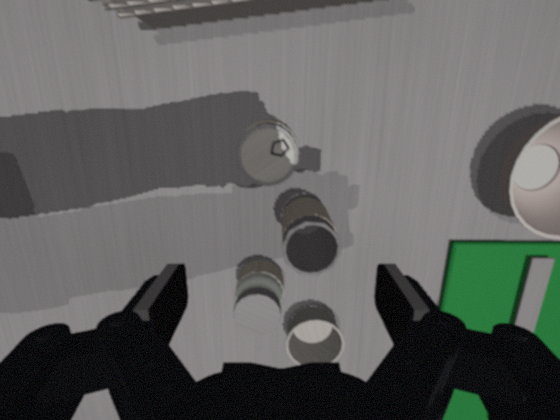

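The wrist view has the open tin's dark mouth at (311,247), the pull-ring tin at (270,152), the jar at (258,310) and the dish at (315,342). That agrees with the other cameras. Next I'll move over the tin and check the rim.

>>> play_rows([
  [-48,35,40,0,0,1,-1],
  [-48,35,40,0,0,1,-1],
  [-48,35,40,0,0,1,-1],
  [-48,35,40,0,0,1,-1],
])

```text
time_s: 2.55
eef_pos: [0.5543, 0.0429, 0.183]
eef_rot: [-2.22, -2.221, 0.001]
force: [-0.2, 0.0, 0.4]
gripper_width: 0.0854
gripper_force: 0.0
```

```bash
python3 - <<'E'
from h import *
np.set_printoptions(precision=3,suppress=True)
c=calibration('wrist'); print('rim prev est needs old pose')
c=calibration('wrist');im=snapshot('wrist');save('w2.png',im)
for r in pinpoint('tin','wrist')[:2]: print(r['point'],round(r['confidence'],2),ray(c,r['point'],0))
for r in regions_of('tin','wrist')[:1]: print(r['rect'],r['confidence'])
for p in((280,300),(280,340),(280,380)):print(p,ray(c,p,.1))
print(env.sense()['eef_pos'],env.sense()['time_s'],go([.553,.041,.08],0))
E
```

```text
rim prev est needs old pose
[279.8, 191.8] 0.56 [0.552 0.035 0.   ]
[239.2, 166.1, 310.9, 249.6] 0.9
(280, 300) [ 0.553 -0.029  0.1  ]
(280, 340) [ 0.553 -0.068  0.1  ]
(280, 380) [ 0.553 -0.11   0.1  ]
[0.555 0.043 0.184] 2.7 (array([ -2.2,  -2.2, 104.2]), array([ 0.1, -0. ,  0.1]))
```

View pics/w2.png

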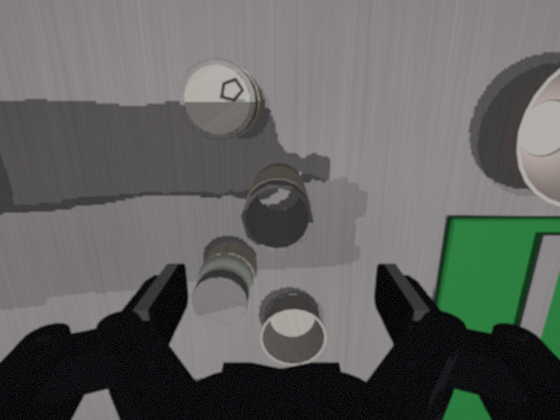

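The rim is at (278,214), which puts the tin at about (0.551, 0.040). I'll descend and grip near the rim.

>>> play_rows([
  [-3,-4,30,0,0,0,-1],
  [-3,-4,75,0,0,0,-1],
  [-3,-4,118,0,0,0,-1],
  [-3,-4,118,0,0,0,-1],
  [-3,-4,118,0,0,0,-1],
])

```text
time_s: 3.2
eef_pos: [0.5509, 0.0395, 0.0658]
eef_rot: [-2.22, -2.222, 0.001]
force: [0.1, -0.5, 0.5]
gripper_width: 0.0852
gripper_force: 0.0
```

>>> play_rows([
  [0,0,0,0,0,0,1],
  [0,0,0,0,0,0,1],
  [0,0,0,0,0,0,1],
  [0,0,0,0,0,0,1],
  [0,0,0,0,0,0,1],
], squeeze=50)

```text
time_s: 3.7
eef_pos: [0.5528, 0.0392, 0.068]
eef_rot: [2.22, 2.219, 0.006]
force: [-1.8, -0.1, 6.6]
gripper_width: 0.0506
gripper_force: 51.2
```

>>> play_rows([
  [0,0,-50,0,0,0,1],
  [0,0,-100,0,0,0,1],
  [0,0,-150,0,0,0,1],
  [0,0,-200,0,0,0,1],
  [0,0,-240,0,0,0,1],
])

```text
time_s: 4.2
eef_pos: [0.5515, 0.039, 0.31]
eef_rot: [2.219, 2.218, 0.007]
force: [0.5, 0.8, -1.7]
gripper_width: 0.0502
gripper_force: 52.5
```

```bash
python3 - <<'E'
from h import *
np.set_printoptions(precision=3,suppress=True)
im=snapshot('scene');save('s2.png',im[60:260,60:400].repeat(2,0).repeat(2,1))
a=np.radians(8);p=np.array([.507-.0*np.cos(a)+.008*np.sin(a),-.307-.008*np.cos(a),.30])
s=env.sense();print(s['eef_pos'],s['time_s'],s['gripper_width'],p,go(p,8))
E
```

```text
[0.554 0.039 0.317] 4.25 0.05024471400588298 [ 0.508 -0.315  0.3  ] (array([-354.1,  -45.7,   15.7]), array([ 1., -0., -8.]))
```

View pics/s2.png

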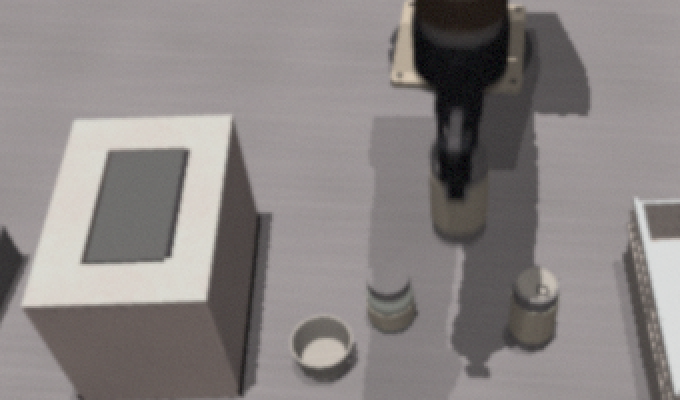

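The tin is held upright and lifted at (460,195) in the crop, and the sealed tin is still standing at (535,305). Now I'll carry it over to the bin.

>>> play_rows([
  [-354,-46,10,0,0,-8,1],
  [-354,-46,10,0,0,-8,1],
  [-354,-46,10,0,0,-8,1],
  [-354,-46,10,0,0,-8,1],
  [-354,-46,10,0,0,-8,1],
])

```text
time_s: 4.75
eef_pos: [0.5186, -0.2086, 0.2992]
eef_rot: [2.06, 2.369, 0.001]
force: [0.8, 0.8, -0.7]
gripper_width: 0.0503
gripper_force: 52.5
```

```bash
python3 - <<'E'
from h import *
np.set_printoptions(precision=3,suppress=True)
for n in('scene','wrist'):
    c=calibration(n);im=snapshot(n);save(n+'3.png',im)
    for r in pinpoint('bin_mouth',n)[:1]: print('pt',r['confidence'],ray(c,r['point'],.19))
    for r in regions_of('flap',n)[:1]:
        m=r['region'].astype(np.uint8); cn=max(cv2.findContours(m,0,2)[0],key=cv2.contourArea).reshape(-1,2)
        W=np.array([ray(c,p,.19)[:2] for p in cn],np.float32)
        b=cv2.boxPoints(cv2.minAreaRect(W)); e=b[1:]-b[:-1]
        print(n,r['confidence'],b.mean(0),np.linalg.norm(e,axis=1),np.degrees(np.arctan2(e[:,1],e[:,0])))
s=env.sense();print(s['eef_pos'],s['time_s'],go([.508,-.315,.3],8))
E
```

```text
pt 0.75 [ 0.501 -0.312  0.19 ]
scene 0.61 [ 0.509 -0.306] [0.083 0.161 0.083] [-83.68   6.32  96.32]
wrist 0.86 [ 0.442 -0.29 ] [0.035 0.03  0.035] [-82.367   7.633  97.633]
[ 0.519 -0.206  0.299] 5.05 (array([-106.3,  -26.3,   -1.4]), array([ 0., -0.,  0.]))
```

View pics/wrist3.png

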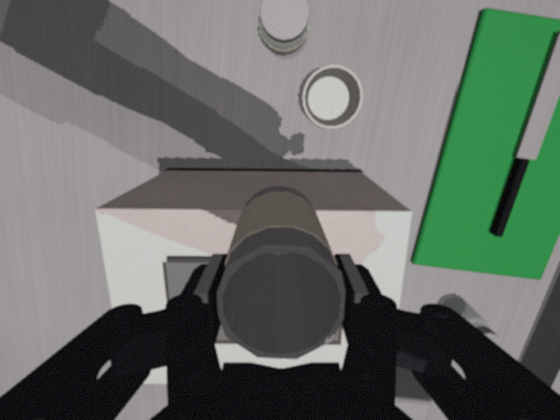

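The wrist view confirms the bin's yaw, as its edges are level in the picture. The bin centre is about (0.508, -0.306). I'll move above the free half of the flap and then push down.

>>> play_rows([
  [-50,-13,0,0,0,0,1],
  [-90,-22,0,0,0,0,1],
  [-107,-26,0,0,0,0,1],
  [-107,-26,0,0,0,0,1],
  [-107,-26,0,0,0,0,1],
])

```text
time_s: 5.55
eef_pos: [0.5087, -0.3149, 0.2981]
eef_rot: [-2.059, -2.372, -0.001]
force: [0.7, 0.6, -0.7]
gripper_width: 0.0504
gripper_force: 52.5
```

>>> play_rows([
  [0,0,15,0,0,0,1],
  [0,0,30,0,0,0,1],
  [0,0,45,0,0,0,1],
  [0,0,55,0,0,0,1],
  [0,0,65,0,0,0,1],
])

```text
time_s: 6.05
eef_pos: [0.5096, -0.3148, 0.235]
eef_rot: [2.056, 2.371, 0.002]
force: [0.8, -1.2, 5.8]
gripper_width: 0.0502
gripper_force: 53.1
```

The 6 N contact matches the flap spring, so I'll continue down.

>>> play_rows([
  [0,0,18,0,0,0,1],
  [0,0,36,0,0,0,1],
  [0,0,54,0,0,0,1],
  [0,0,65,0,0,0,1],
  [0,0,65,0,0,0,1],
])

```text
time_s: 6.55
eef_pos: [0.508, -0.3156, 0.1667]
eef_rot: [-2.059, -2.371, 0.002]
force: [0.5, -4.5, -4.2]
gripper_width: 0.0505
gripper_force: 52.6
```

```bash
python3 - <<'E'
from h import *
im=snapshot('scene');save('s4.png',im[90:240,60:260].repeat(3,0).repeat(3,1))
s=env.sense();print(s['eef_pos'],s['time_s'],s['force'])
E
```

```text
[ 0.50806686 -0.31606111  0.16754556] 6.6 [ 0.04249173 -4.13389788 -3.96815109]
```

View pics/s4.png

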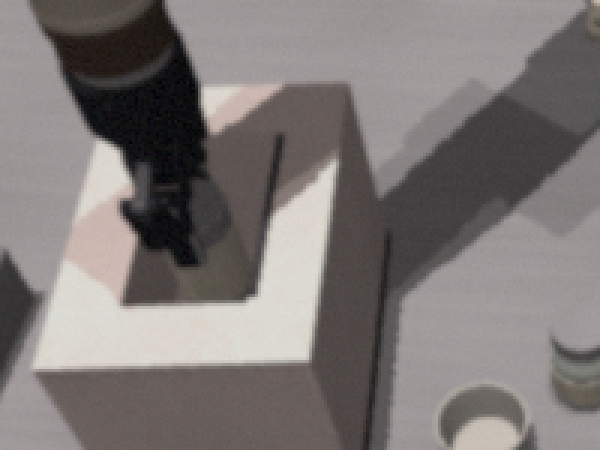

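The tin is in the opening, with the flap hanging on the right (+y) side as expected. I'll go down another 25 mm, release, and retreat straight up.

>>> play_rows([
  [0,0,13,0,0,0,1],
  [0,0,25,0,0,0,1],
  [0,0,25,0,0,0,1],
])

```text
time_s: 6.9
eef_pos: [0.5079, -0.3159, 0.1419]
eef_rot: [-2.06, -2.37, 0.0]
force: [1.4, -3.9, -2.5]
gripper_width: 0.0503
gripper_force: 52.6
```

>>> play_rows([
  [0,0,0,0,0,0,-1],
  [0,0,0,0,0,0,-1],
  [0,0,0,0,0,0,-1],
  [0,0,0,0,0,0,-1],
  [0,0,0,0,0,0,-1],
])

```text
time_s: 7.4
eef_pos: [0.508, -0.3164, 0.1435]
eef_rot: [2.062, 2.37, -0.0]
force: [-2.8, -2.4, 1.7]
gripper_width: 0.0853
gripper_force: 1.6
```

```bash
python3 - <<'E'
from h import *
im=snapshot('scene');save('s5.png',im[90:240,60:260].repeat(3,0).repeat(3,1))
s=env.sense();print(s['eef_pos'],s['time_s'],s['force'])
E
```

```text
[ 0.50804464 -0.3163646   0.1434667 ] 7.45 [-2.30675978 -3.12632507  1.684969  ]
```

View pics/s5.png

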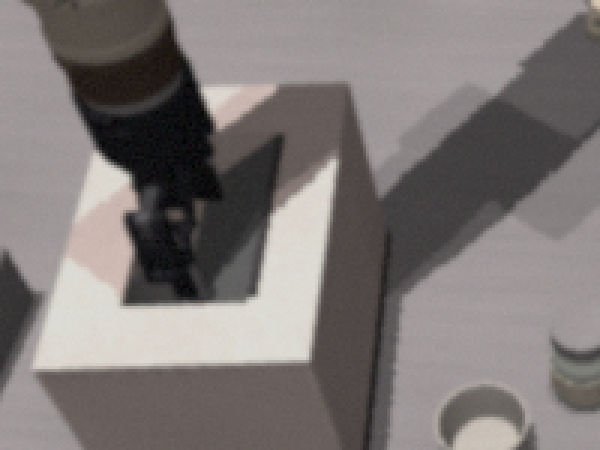

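The tin has dropped and the flap is resting against the fingers. Now I'll raise the arm clear.

>>> play_rows([
  [0,0,-15,0,0,0,-1],
  [0,0,-35,0,0,0,-1],
  [0,0,-65,0,0,0,-1],
  [0,0,-105,0,0,0,-1],
  [0,0,-150,0,0,0,-1],
])

```text
time_s: 7.95
eef_pos: [0.5079, -0.3146, 0.2929]
eef_rot: [-2.057, -2.369, -0.003]
force: [1.2, -0.8, -0.3]
gripper_width: 0.0856
gripper_force: 0.0
```

>>> play_rows([
  [100,0,0,0,0,0,-1],
  [100,0,0,0,0,0,-1],
  [100,0,0,0,0,0,-1],
  [100,0,0,0,0,0,-1],
  [100,0,0,0,0,0,-1],
])

```text
time_s: 8.45
eef_pos: [0.4946, -0.2172, 0.2929]
eef_rot: [-2.061, -2.371, -0.001]
force: [0.3, -0.2, -0.5]
gripper_width: 0.085
gripper_force: 0.0
```

```bash
python3 - <<'E'
from h import *
im=snapshot('scene');save('s6.png',im[90:260,60:360].repeat(2,0).repeat(2,1))
s=env.sense();print(s['eef_pos'],s['time_s'],s['force'])
for q in('tin','sealed_tin'):print(q,[(r['rect'],r['confidence']) for r in find_in(q,'scene')])
E
```

```text
[ 0.49461745 -0.2176766   0.29275199] 8.5 [-0.69010048  0.06967981 -0.08040162]
tin []
sealed_tin [([315.7, 192.5, 338.7, 236.5], 0.68)]
```

View pics/s6.png

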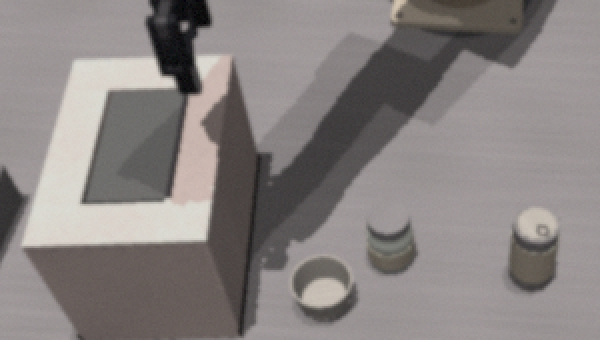

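The flap is shut flush at (135,145) in the crop, the open tin is gone from view, and the sealed tin stands undisturbed at (535,245). I'm handing the job in.

```bash
python3 -c "
from h import *
print(order.close_job())"
```

```text
the job is handed in; nothing more can be done
None
```

I pushed the empty tin through the flap into the bin; in the last picture the flap was shut and the sealed tin was standing in place, and I handed the job in at about 8.5 s (no verdict was returned).

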